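Rotate tinned stock, oldest to the front

TASK

Rotate the stock in the two narrow cardboard trays, where a colleague has stood tins in front of the old ones, not always in the right tray: the tray with the blue ticket must end up with the old blue tin (yellow dot on its lid) at the front, next to the ticket on the robot's side, and the new blue tin behind it, and the tray with the green ticket likewise with the two green tins. The red tin belongs in neither; it must stand in the wide delivery tray. Do not knock any tin over, and leave the amber jar and the roll of tape where they are.

Things in the scene. Friction and masses are not known exactly. Their poses are not given: they have to be found in the camera images.
- old_blue: Cylindrical product tin, 56 mm diameter, 78 mm tall, 105 to 210 g, blue wall and lid, with a round yellow sticker, 30 mm across, on the lid: the old blue tin. Origin: centre of its underside; z up its axis. It starts at the rear of the blue-ticket tray.
- old_green: Cylindrical product tin, 56 mm diameter, 78 mm tall, 105 to 210 g, green wall and lid, with a round yellow sticker, 30 mm across, on the lid: the old green tin. Origin: centre of its underside; z up its axis. It starts at the rear of the green-ticket tray.
- new_blue: Cylindrical product tin, 56 mm diameter, 78 mm tall, 105 to 210 g, blue wall and plain blue lid without sticker: the new blue tin. Origin: centre of its underside; z up its axis. It starts at the front of either narrow tray or in the delivery tray.
- new_green: Cylindrical product tin, 56 mm diameter, 78 mm tall, 105 to 210 g, green wall and plain green lid without sticker: the new green tin. Origin: centre of its underside; z up its axis. It starts at the front of either narrow tray or in the delivery tray.
- red_tin: Cylindrical product tin, 56 mm diameter, 78 mm tall, 105 to 210 g, red wall and plain red lid: another product. Origin: centre of its underside; z up its axis. It starts at the front of either narrow tray or in the delivery tray.
- tray_blue: Narrow cardboard tray, fixed, for two tins in line: outside 148 (x) by 84 mm (y), walls and floor 4 mm thick; sides 28 mm high, back 34, front lip 18. Its front end (-x, towards the robot) has a sloping blue ticket reaching 26 mm past the lip; a blue label is on the outside of each side. Origin: centre of its underside; x runs from front to back, z up. Front place at x = -35 mm, rear place at x = +35 mm, y = 0.
- tray_green: Narrow cardboard tray, fixed, for two tins in line: outside 148 (x) by 84 mm (y), walls and floor 4 mm thick; sides 28 mm high, back 34, front lip 18. Its front end (-x, towards the robot) has a sloping green ticket reaching 26 mm past the lip; a green label is on the outside of each side. Origin: centre of its underside; x runs from front to back, z up. Front place at x = -35 mm, rear place at x = +35 mm, y = 0.
- tray_delivery: Wide open cardboard delivery tray, no dividers or ticket, fixed: outside 158 (x) by 208 mm (y), walls and floor 4 mm thick, walls 22 mm high. Origin: centre of its underside; z up. Room for four tins, at about x = +-37, y = +-52 mm; at the start one tin and the amber jar stand in its +x half, one at +y and one at -y; its -x half is empty.
- jar: Small amber jar with a black cap, 51 mm across the cap, 68 mm tall, 180 g, standing in the delivery tray; to be left where it is. Origin: centre of its underside.
- tape_roll: Roll of brown packing tape lying flat on the bench beyond the trays, 92 mm diameter, 48 mm high; to be left where it is. Origin: centre of its underside.
Things that resemble listed ones, but are neither listed nor needed, are in the scene too. What is shaped like the red_tin but pink is not meant. Leave any turquoise look-alike of the tray_blue alone.

How it is judged (in metres and radians):
At the end, for the whole second after the job is handed in: In each narrow tray its colour's old tin stands 12 to 50 mm ahead of the middle, its new tin 12 to 50 mm behind, within 15 mm of the centre line; the red tin is in the delivery tray (within 52 mm in x, 77 mm in y). All five stand on the tray floors (within 10 mm), upright within 0.1 rad, at rest (x of old_blue in the frame of tray_blue between -0.05 and -0.012 m and y of old_blue in the frame of tray_blue between -0.015 and 0.015 m and z of old_blue in the frame of tray_blue between 0 and 0.01 m and angle between each of old_blue, new_blue, old_green, new_green, red_tin's own z axis and vertical below 0.1 rad and linear speed of each of old_blue, new_blue, old_green, new_green, red_tin below 0.02 m/s and angular speed of each of old_blue, new_blue, old_green, new_green, red_tin below 0.2 rad/s and x of new_blue in the frame of tray_blue between 0.012 and 0.05 m and y of new_blue in the frame of tray_blue between -0.015 and 0.015 m and z of new_blue in the frame of tray_blue between 0 and 0.01 m and x of old_green in the frame of tray_green between -0.05 and -0.012 m and y of old_green in the frame of tray_green between -0.015 and 0.015 m and z of old_green in the frame of tray_green between 0 and 0.01 m and x of new_green in the frame of tray_green between 0.012 and 0.05 m and y of new_green in the frame of tray_green between -0.015 and 0.015 m and z of new_green in the frame of tray_green between 0 and 0.01 m and x of red_tin in the frame of tray_delivery between -0.052 and 0.052 m and y of red_tin in the frame of tray_delivery between -0.077 and 0.077 m and z of red_tin in the frame of tray_delivery between 0 and 0.01 m); the robot touches nothing.
It fails at once if a tin is knocked over (tilted more than 0.8 rad) (angle between any of old_blue, old_green, new_blue, new_green, red_tin's own z axis and vertical above 0.8 rad).
It fails at once if the amber jar is moved more than 30 mm or knocked over (distance of jar from where it was at the start of the episode above 0.03 m or angle between jar's own z axis and vertical above 0.8 rad).
It fails at once if the roll of tape is moved more than 30 mm (distance of tape_roll from where it was at the start of the episode above 0.03 m).
It also fails if it takes over 141 s, if anything falls off the work surface, if the arm or the gripper's body presses on something with over 40 N, if the wrist force passes 120 N, or if a joint passes its speed limit or range.

ROBOT

A 6-joint arm with a two-finger parallel gripper is mounted at the origin on the work surface. World frame = base frame: x ahead of the robot, y to its left, z up, the work surface at z = 0. Lengths are in m, angles in degrees, forces in N, time in s.
With the tool pointing down it reaches from about 0.25 to 0.725 m from the base axis. Payload 9.7 kg.
Tool frame: the origin (TCP) lies midway between the tips of the shut fingers; the grasp point (between the pads) lies bot.grasp_offset behind it (bot.grasp_offset is the distance from the TCP to the grasp point, in m); x points along the fingers, y is the direction in which the jaws open and shut, and the axes are right-handed (so a half turn about x gives the same grasp; the last joint's range is limited). The gripper opens to 85 mm and grips with 20 to 120 N. Pads are 22 mm wide; open, the fingers measure 114 mm over their backs; the gripper's body (76 mm by 85 mm) begins 54 mm behind the grasp point. The pads swing forward as they close: fully open they stand 13 mm farther back than shut.
Start: joints at [73.912, 4.979, 10.078, 95.1, 0, 90], TCP at [0.152, 0.528, 0.196] pointing down, gripper open.
Joint ranges: [-179.16, 179.16], [-48.56, 103.87], [-65.8, 70.77], [-126.05, 130.52], [-82.76, 87.17], [-180, 180]. Speed limits (degrees/s): [127.2, 127.2, 147.25, 180, 180, 180].

INTERFACE

Orientations are given as [roll, pitch, yaw] about the fixed x, y, z axes, in that order (R = Rz(yaw) Ry(pitch) Rx(roll)).
In Python, from workcell import status, camera, bot gives the robot as it stands.
- The arm moves only by the shell command python3 -m jog 'ROWS' [OPENING] [FORCE]. ROWS is text: rows parted by semicolons, each of 4 numbers parted by spaces: the shift along the tool's x, y, z in mm, then the turn about the tool's x in degrees. A call has exactly 8 rows; each row is the pose to reach, as a shift and turn from the pose commanded when the call began, along the tool's axes at that moment; what a row does not reach only later rows make up. A row lasts 1/8 s, in which the tool goes at most 62.5 mm and 10.7 degrees, less where a joint would pass 70% of its speed; a pose out of reach is approached as far as the arm can. A call with a gripper value outside its range is refused whole. OPENING is the opening, from 0 (shut) to 1 (fully open), set as the call begins (- or left out, the last holds). The fingers move at their own pace and stop on an object; FORCE is the grip in N (left out, the last holds). Time passes only in rows, so rows that repeat a pose let the fingers close, or fill a call up. It gives the time, the measured TCP pose, the force and the opening at its end, in the units of the state.
- status.get_obs(): the state, without advancing time (a new reading comes with each control period).
- camera(name): name is "scene" or "side" or "wrist"; returns a dict with "color" (384x512x3 uint8, red, green, blue), "vfov" (degrees; the focal length in pixels is half the picture's height over the tangent of half this angle, whatever the lens; pixels are square), "cx", "cy" (the principal point, pixels), "rvec" (rotation vector, rad) and "tvec" (3), from world to camera coordinates, as OpenCV has them. Camera axes: x right, y down, z forward; pixel columns grow to the right and rows downward; lengths in m; the calibration is good to about 2 mm. The wrist camera is an equidistant fisheye: a pixel r from the principal point sees the ray r / f radians off the axis. A picture is of the moment at which its call begins. There is no depth.
- bot.job_done(): hands the job in, once; it reports no verdict.
The state is a dict: "time": time; "q": joint angles; "qd": joint speeds; "joint_efforts": joint torques, N m; "ee_pos": TCP position; "tcp_rot": TCP orientation; "wrist_force": force on the tool from outside, world axes, zero at the start; "torque": the same for the moment, N m; "opening": finger opening in m.
Only numpy, scipy, OpenCV 4.12 (cv2) and the standard library are available. Lean on these libraries where they do the work, as an engineer would, in place of code of your own. Each camera call takes 0.05 s, during which the arm holds its last target. There are 200 camera calls.

## Working session

There is one attempt and no reset: what is moved stays moved. The work goes in short steps, Python scripts to look and compute and a shell command to move; the robot and the scene stay as the last step left them, time stands still between calls to the robot, and variables do not carry over. Pictures are saved under pics/ and viewed, about 12 in all and at most 16, crops included, and the job is handed in when it is done.

```bash
ls; mkdir -p pics; python3 - <<'E'
from workcell import status,camera,bot
import cv2
o=status.get_obs();print(o,bot.grasp_offset)
for n in("scene","side","wrist"):
    c=camera(n);cv2.imwrite(f"pics/{n}0.png",c["color"][...,::-1]);print(n,c["vfov"],c["cx"],c["cy"],c["rvec"],c["tvec"])
E
```

```text
pics
{'time': 0.0, 'q': array([7.39107187e+01, 5.01158878e+00, 1.00349639e+01, 9.50994305e+01,
       1.63562410e-04, 8.99994617e+01]), 'qd': array([ 0.08060962, -0.11957647,  0.05585713,  0.10163762,  0.0196344 ,
       -0.01101155]), 'joint_efforts': array([-6.31547809e-04, -5.20387208e+01,  4.64806437e+01,  1.63755985e-02,
       -9.89875753e-05,  2.22213987e-05]), 'ee_pos': array([0.15234808, 0.52819646, 0.19538298]), 'tcp_rot': array([ -90.12375666,   89.92394445, -106.21249973]), 'wrist_force': array([ 1.61402846,  0.20059066, -0.4836116 ]), 'torque': array([-0.01302877,  0.00770637,  0.0527962 ]), 'opening': 0.0854333248190729} 0.0187
scene 53.162155811605004 251.11372118776615 189.72915034515827 [ 1.98352331  1.48764837 -0.59640844] [-0.17563219 -0.38263701  1.42049594]
side 56.983204095828015 248.31236457131698 194.55196756185634 [ 0.42593944 -2.625645    1.37920318] [0.54212542 0.13590018 1.062976  ]
wrist 65.70646984690485 253.87421207990104 194.9699655128388 [-2.29623017 -1.72737628 -0.27795547] [-0.54982744 -0.04100477  0.37976309]
```

View pics/scene0.png

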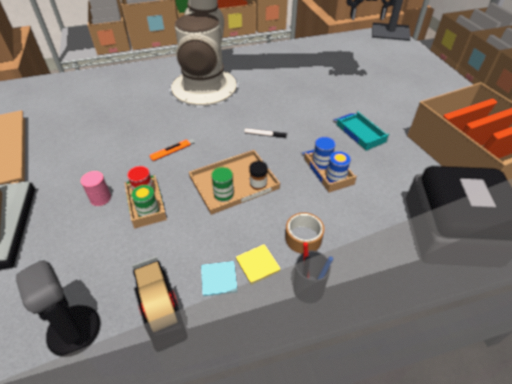

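View pics/side0.png

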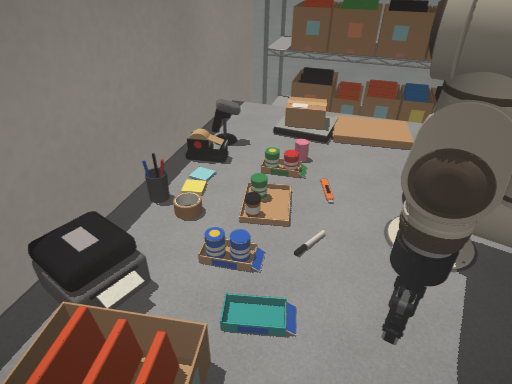

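View pics/wrist0.png

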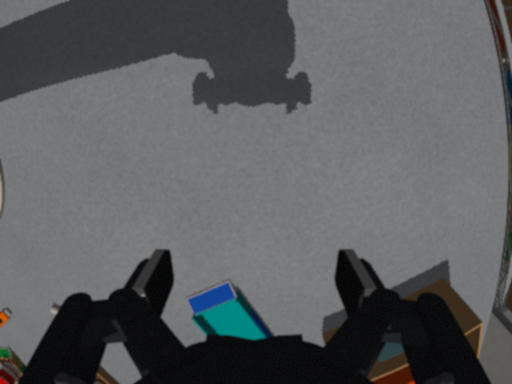

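The scene view shows the red tin (139,175) in front of old green (144,194) in the green tray. New green (222,175) and the jar (258,168) are in the delivery tray. New blue (324,146) stands in front of old blue (340,159). I'll take coarse positions from these pixels.

```bash
cat > h.py <<'E'
import numpy as np,cv2
from workcell import status,camera,bot
from scipy.spatial.transform import Rotation as R
def rays(c,uv,fish=False):
    uv=np.atleast_2d(np.array(uv,float)); f=c["color"].shape[0]/2/np.tan(np.radians(c["vfov"]/2))
    d=(uv-[c["cx"],c["cy"]])/f; r=np.linalg.norm(d,axis=1,keepdims=True)
    v=np.hstack([np.sinc(r/np.pi)*d,np.cos(r)]) if fish else np.hstack([d,np.ones_like(r)])
    M=cv2.Rodrigues(np.array(c["rvec"],float))[0]; t=np.array(c["tvec"],float)
    return -M.T@t, v@M
def onz(c,uv,z,fish=False):
    o,v=rays(c,uv,fish); return o+v*((z-o[2])/v[:,2])[:,None]
E
python3 - <<'E'
from h import *
np.set_printoptions(precision=4,suppress=True)
s=camera("scene");d=camera("side")
names="red og ng jar nb ob".split()
print("scene");a=onz(s,[(139,175),(144,193),(222,175),(258,168),(324,146),(340,159)],.082)
b=onz(d,[(291,156),(272,154),(259,181),(253,199),(240,239),(215,236)],.082)
for n,x,y in zip(names,a,b):print(n,x[:2],y[:2])
print("cam",rays(s,[(0,0)])[0],rays(d,[(0,0)])[0],rays(camera('wrist'),[(0,0)])[0])
cv2.imwrite("pics/sc1.png",cv2.resize(s["color"][100:240,90:390,::-1],None,fx=2.66,fy=2.66,interpolation=cv2.INTER_CUBIC))
cv2.imwrite("pics/sd1.png",cv2.resize(d["color"][130:280,180:320,::-1],None,fx=4,fy=4,interpolation=cv2.INTER_CUBIC))
E
```

```text
scene
red [ 0.4957 -0.2595] [ 0.4805 -0.2331]
og [ 0.5632 -0.253 ] [ 0.552  -0.2256]
ng [ 0.5565 -0.0548] [ 0.5432 -0.0281]
jar [0.5579 0.0413] [0.5306 0.077 ]
nb [0.5257 0.2412] [0.5074 0.2634]
ob [0.5869 0.2606] [0.5751 0.2734]
cam [ 1.2515 -0.1719  0.7742] [0.266  0.9285 0.7138] [0.0753 0.5506 0.3737]
```

View pics/sc1.png

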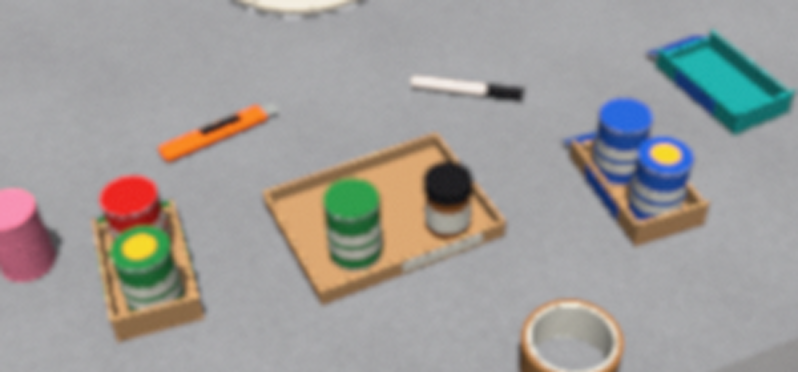

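View pics/sd1.png

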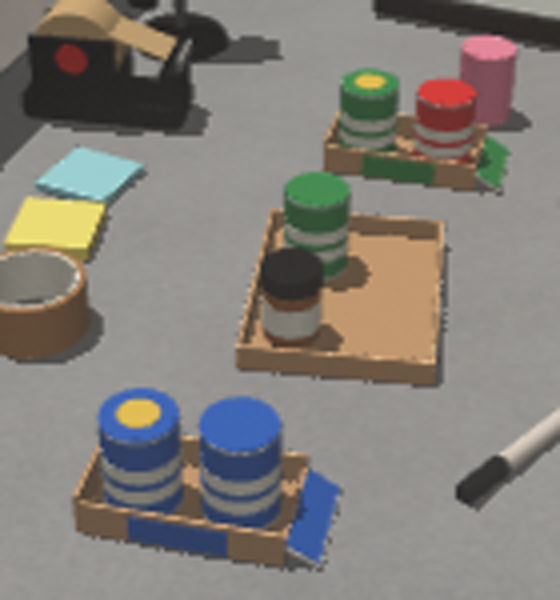

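```bash
python3 - <<'E'
from h import *
np.set_printoptions(precision=4,suppress=True)
s=camera("scene");d=camera("side")
names="red og ng jar nb ob".split()
p=np.array([(130,197),(142,246),(352,200),(448,183),(625,117),(665,155)])/2.66+[90,100]
q=np.array([(446,93),(370,82),(318,190),(292,268),(241,424),(139,412)])/4+[180,130]
for i,n in enumerate(names):
    z=.072 if n=="jar" else .082
    print(n,onz(s,p[i],z)[0,:2],onz(d,q[i],z)[0,:2])
# delivery tray rim corners scene crop (z=.022), side
print("deliv scene",onz(s,np.array([(265,192),(437,138),(505,225),(322,292)])/2.66+[90,100],.022)[:,:2])
print("deliv side",onz(d,np.array([(444,225),(438,366),(238,352),(275,213)])/4+[180,130],.022)[:,:2])
print("blue side rim: back-right,front-right..",onz(d,np.array([(76,498)])/4+[180,130],.034)[:,:2],onz(d,np.array([(290,540),(308,457)])/4+[180,130],.022)[:,:2])
print(R.from_euler('xyz',status.get_obs()["tcp_rot"],degrees=True).as_matrix())
w=camera("wrist");o,v=rays(w,[(w["cx"],w["cy"])],True);print(o,v)
E
```

```text
red [ 0.4921 -0.2595] [ 0.4835 -0.255 ]
og [ 0.561  -0.2543] [ 0.5576 -0.2536]
ng [ 0.5574 -0.0541] [ 0.548  -0.0498]
jar [0.5511 0.0445] [0.5381 0.0531]
nb [0.5185 0.2472] [0.5108 0.2518]
ob [0.5843 0.2619] [0.5805 0.2623]
deliv scene [[ 0.4593 -0.1293]
 [ 0.4286  0.0691]
 [ 0.5771  0.0978]
 [ 0.6118 -0.1003]]
deliv side [[ 0.4512 -0.122 ]
 [ 0.4117  0.0751]
 [ 0.5646  0.108 ]
 [ 0.6002 -0.0926]]
blue side rim: back-right,front-right.. [[0.6104 0.3073]] [[0.4643 0.2872]
 [0.4768 0.2058]]
[[-0.      0.2771  0.9608]
 [-0.0002  0.9608 -0.2771]
 [-1.     -0.0002  0.    ]]
[0.0753 0.5506 0.3739] [[ 0.3018 -0.0862 -0.9495]]
```

```bash
python3 -m jog '-10 -20 20 0; -30 -60 55 -2; -50 -110 100 -4; -70 -165 150 -7; -90 -220 200 -9; -110 -270 245 -11; -120 -305 280 -13; -125 -320 295 -14'
```

```text
time: 1.45
ee_pos: [0.3477, 0.1373, 0.322]
tcp_rot: [22.1, 89.9, 20.0]
wrist_force: [1.3, 0.9, 0.0]
opening: 0.0856
```

```bash
python3 -m jog '0 -15 5 0; -5 -35 15 0; -10 -60 25 0; -15 -85 40 0; -20 -110 50 0; -25 -125 60 0; -28 -133 66 0; -28 -135 68 0' && python3 - <<'E'
from h import *
np.set_printoptions(precision=4,suppress=True)
w=camera("wrist");print(status.get_obs()["ee_pos"])
im=w["color"][...,::-1];cv2.imwrite("pics/w1.png",im)
cv2.imwrite("pics/w1b.png",cv2.resize(im,None,fx=1.56,fy=1.56,interpolation=cv2.INTER_CUBIC))
E
```

```text
time: 2.45
ee_pos: [0.4104, 0.0017, 0.3491]
tcp_rot: [138.7, 90.0, 136.5]
wrist_force: [0.3, 0.2, -0.1]
opening: 0.0855
[0.4104 0.0018 0.349 ]
```

View pics/w1b.png

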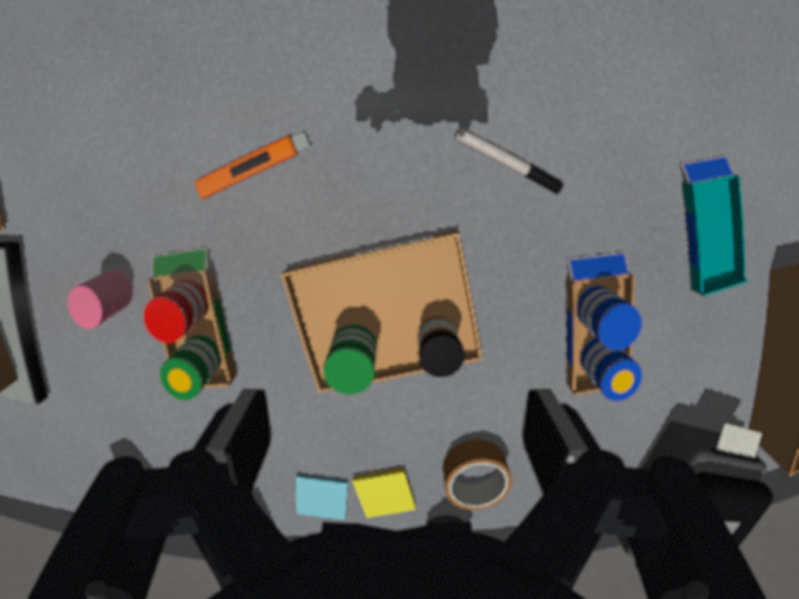

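```bash
python3 - <<'E'
from h import *
np.set_printoptions(precision=4,suppress=True)
w=camera("wrist");k=512/799
f=lambda l,z:onz(w,np.array(l)*k,z,True)[:,:2]
h=cv2.cvtColor(w["color"],cv2.COLOR_RGB2HSV)
y=cv2.inRange(h,(20,150,120),(32,255,255));n,_,st,c=cv2.connectedComponentsWithStats(y)
for i in range(1,n):
    if 20<st[i,4]<600:print("yel",st[i,4],c[i]/k,onz(w,c[i],.082,True)[0,:2])
print("lids red og ng nb ob",f([(170,319),(182,377),(349,369),(613,323),(620,376)],.082), f([(441,354)],.072))
print("green: FL FR lip z.018",f([(150,277),(212,268)],.02),"side right z.028 back",f([(231,383)],.034),"side",f([(231,383),(209,264)],.028))
print("blue FL FR",f([(568,275),(632,275)],.02),"BL",f([(574,391)],.034),"side",f([(574,391),(568,275)],.028))
print("deliv",f([(283,273),(457,232),(481,357),(320,391)],.022))
E
```

```text
yel 166 [178.7672 379.6547] [ 0.5607 -0.2579]
yel 119 [622.0419 381.18  ] [0.5829 0.2628]
lids red og ng nb ob [[ 0.4852 -0.2521]
 [ 0.5571 -0.2526]
 [ 0.5483 -0.0535]
 [ 0.5081  0.2388]
 [ 0.5756  0.2586]] [[0.5389 0.0457]]
green: FL FR lip z.018 [[ 0.4507 -0.3064]
 [ 0.4445 -0.2175]] side right z.028 back [[ 0.5895 -0.2118]] side [[ 0.5926 -0.2144]
 [ 0.4377 -0.2171]]
blue FL FR [[0.4689 0.2034]
 [0.4706 0.2915]] BL [[0.6182 0.2217]] side [[0.6217 0.2243]
 [0.4667 0.2002]]
deliv [[ 0.4547 -0.1291]
 [ 0.4156  0.0692]
 [ 0.5682  0.0991]
 [ 0.6076 -0.1003]]
```

```bash
cat > go.py <<'E'
import sys
from h import *
a=[float(v) for v in sys.argv[1:]]
o=status.get_obs();M=R.from_euler('xyz',o["tcp_rot"],degrees=True).as_matrix()
yaw=np.degrees(np.arctan2(M[1,2],M[0,2]));p=np.array(o["ee_pos"])
print("now",p.round(4),"yaw",yaw.round(1),"t",o["time"],"open",round(o["opening"],4))
for i in range(0,len(a),4):
    print(a[i:i+4],"shift",(M.T@(np.array(a[i:i+3])-p)*1000).round(0),"turn",round(yaw-a[i+3],1))
E
python3 go.py .486 -.2545 .15 3 .486 -.2545 .038 3
```

```text
now [0.4102 0.0021 0.3489] yaw -2.1 t 2.55 open 0.0854
[0.486, -0.2545, 0.15, 3.0] shift [ 199. -254.   85.] turn -5.1
[0.486, -0.2545, 0.038, 3.0] shift [ 311. -254.   85.] turn -5.1
```

```bash
python3 -m jog '15 -20 5 0; 45 -60 20 -1; 75 -105 35 -2; 110 -150 50 -3; 145 -195 65 -4; 170 -230 78 -5; 185 -250 84 -5; 185 -254 85 -5' 1 40 && python3 go.py .486 -.2545 .038 3 && python3 - <<'E'
from h import *
w=camera("wrist");cv2.imwrite("pics/w2.png",w["color"][...,::-1])
h=cv2.cvtColor(w["color"],cv2.COLOR_RGB2HSV)
m=cv2.inRange(h,(0,200,130),(6,255,255))|cv2.inRange(h,(174,200,130),(180,255,255))
cs=cv2.findContours(m,0,2)[0];c=max(cs,key=cv2.contourArea);e=cv2.fitEllipse(c);print(e,onz(w,e[0],.082,True)) 
E
```

```text
time: 3.55
ee_pos: [0.4855, -0.2549, 0.1632]
tcp_rot: [145.8, 89.9, 148.7]
wrist_force: [-0.5, 0.3, -0.4]
opening: 0.0855
now [ 0.4855 -0.2549  0.1632] yaw 2.9 t 3.55 open 0.0855
[0.486, -0.2545, 0.038, 3.0] shift [125.   0.   1.] turn -0.1
((245.3657684326172, 189.09405517578125), (55.80219268798828, 57.68356704711914), 98.92644500732422) [[ 0.48563768 -0.26256654  0.082     ]]
```

View pics/w2.png

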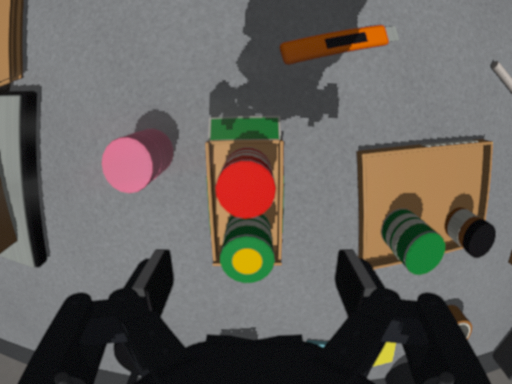

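```bash
python3 - <<'E'
from h import *
np.set_printoptions(precision=4,suppress=True)
w=camera("wrist");f=lambda l,z:onz(w,l,z,True)[:,:2]
print("L",f([(207.5,145),(214,263)],.028),"R",f([(283.5,143),(281,262)],.028),"F",f([(208,140),(284,138)],.02),"og",f([(247,262)],.082))
E
python3 go.py .4856 -.262 .038 2
```

```text
L [[ 0.4557 -0.3061]
 [ 0.6005 -0.2983]] R [[ 0.4497 -0.2249]
 [ 0.5946 -0.2159]] F [[ 0.4514 -0.3068]
 [ 0.4453 -0.2239]] og [[ 0.5637 -0.2579]]
now [ 0.4861 -0.2545  0.1651] yaw 2.9 t 3.65 open 0.0855
[0.4856, -0.262, 0.038, 2.0] shift [127.  -7.  -1.] turn 0.9
```

```bash
python3 -m jog '10 -3 0 -1; 30 -8 -1 -1; 55 -8 -1 -1; 80 -8 -1 -1; 100 -8 -1 -1; 118 -8 -1 -1; 126 -8 -1 -1; 127 -8 -1 -1' && python3 -m jog '0 0 0 0;0 0 0 0;0 0 0 0;0 0 0 0;-5 0 0 0;-30 0 0 0;-65 0 0 0;-95 0 0 0' 0 40 && python3 go.py .485 -.0733 .14 8 .485 -.0733 .040 8
```

```text
time: 4.65
ee_pos: [0.4852, -0.2629, 0.037]
tcp_rot: [146.3, 90.0, 150.2]
wrist_force: [0.1, 0.2, 1.2]
opening: 0.0848
time: 5.65
ee_pos: [0.4853, -0.2632, 0.1334]
tcp_rot: [-52.2, 90.0, -48.3]
wrist_force: [0.4, 0.5, -2.2]
opening: 0.0535
now [ 0.4853 -0.2632  0.1334] yaw 3.9 t 5.65 open 0.0535
[0.485, -0.0733, 0.14, 8.0] shift [ -7. 189.  13.] turn -4.1
[0.485, -0.0733, 0.04, 8.0] shift [ 93. 189.  13.] turn -4.1
```

```bash
python3 -m jog '-7 15 1 0;-7 45 3 -1;-7 85 5 -2;-7 125 8 -3;-7 160 11 -4;-7 180 12 -4;-7 188 12 -4;-7 189 12 -4' && python3 -m jog '10 0 0 0;30 0 0 0;55 0 0 0;75 0 0 0;90 0 0 0;98 0 0 0;98 0 0 0;98 0 0 0' && python3 go.py .485 -.0733 .040 8
```

```text
time: 6.65
ee_pos: [0.4841, -0.0734, 0.1386]
tcp_rot: [173.4, 90.0, -178.7]
wrist_force: [0.1, -0.2, -1.7]
opening: 0.0535
time: 7.65
ee_pos: [0.4848, -0.0738, 0.0418]
tcp_rot: [-16.3, 89.9, -8.4]
wrist_force: [-0.1, -0.3, -1.2]
opening: 0.0536
now [ 0.4848 -0.0738  0.0418] yaw 7.9 t 7.65 open 0.0536
[0.485, -0.0733, 0.04, 8.0] shift [2. 1. 0.] turn -0.1
```

```bash
python3 -m jog '1 0 0 0;2 0 0 0;3 0 0 0;4 0 0 0;4 0 0 0;4 0 0 0;4 0 0 0;4 0 0 0' && python3 -m jog '0 0 0 0;0 0 0 0;0 0 0 0;-5 0 0 0;-25 0 0 0;-55 0 0 0;-85 0 0 0;-105 0 0 0' 1 && python3 go.py .5637 -.2579 .143 3.5
```

```text
time: 8.65
ee_pos: [0.485, -0.0736, 0.0384]
tcp_rot: [-5.8, 89.9, 2.1]
wrist_force: [-1.9, 2.5, 7.4]
opening: 0.0534
time: 9.65
ee_pos: [0.4848, -0.0738, 0.1439]
tcp_rot: [-17.9, 89.9, -10.0]
wrist_force: [-0.3, 0.1, 0.1]
opening: 0.0855
now [ 0.4848 -0.0738  0.1439] yaw 7.9 t 9.65 open 0.0855
[0.5637, -0.2579, 0.143, 3.5] shift [   1. -193.   53.] turn 4.4
```

```bash
python3 -m jog '0 -15 4 0;0 -45 12 1;0 -85 24 2;0 -125 35 3;0 -160 45 4;0 -183 50 4;0 -192 53 4;0 -193 53 4' && python3 - <<'E'
from h import *
w=camera("wrist");h=cv2.cvtColor(w["color"],cv2.COLOR_RGB2HSV)
cv2.imwrite("pics/w3.png",w["color"][...,::-1])
y=cv2.inRange(h,(20,150,120),(32,255,255));n,_,st,c=cv2.connectedComponentsWithStats(y)
for i in range(1,n):
    if st[i,4]>40:print("yel",st[i],c[i],onz(w,c[i],.082,True)[0,:2])
E
python3 go.py .5637 -.2579 .038 3.5
```

```text
time: 10.65
ee_pos: [0.5632, -0.258, 0.1411]
tcp_rot: [150.6, 89.9, 154.5]
wrist_force: [0.8, -0.8, -0.2]
opening: 0.0852
yel [236 178  36  34 967] [253.80351603 194.27507756] [ 0.56071883 -0.25816896]
yel [383 342  17   6  61] [389.85245902 344.18032787] [ 0.7449743  -0.07612785]
now [ 0.5632 -0.2576  0.1415] yaw 3.9 t 10.7 open 0.0852
[0.5637, -0.2579, 0.038, 3.5] shift [104.  -0.   1.] turn 0.4
```

```bash
python3 -m jog '10 0 -2 0; 30 0 -2 0; 55 0 -2 0; 75 0 -2 0; 92 0 -2 0; 100 0 -2 0; 104 0 -2 0; 104 0 -2 0' && python3 -m jog '0 0 0 0;0 0 0 0;0 0 0 0;0 0 0 0;-3 0 0 0;-10 0 0 0;-18 0 0 0;-20 0 0 0' 0 40 && python3 go.py .487 -.263 .058 3.5
```

```text
time: 11.7
ee_pos: [0.5616, -0.2578, 0.0384]
tcp_rot: [-27.3, 90.0, -23.4]
wrist_force: [0.5, -0.3, -0.6]
opening: 0.0853
time: 12.7
ee_pos: [0.5618, -0.258, 0.059]
tcp_rot: [-28.7, 89.9, -24.8]
wrist_force: [0.2, -0.5, -2.4]
opening: 0.0532
now [ 0.5618 -0.258   0.059 ] yaw 3.9 t 12.7 open 0.0532
[0.487, -0.263, 0.058, 3.5] shift [  1.   0. -75.] turn 0.4
```

```bash
python3 go.py .487 -.263 .058 3.5 | tail -1; python3 -m jog '0 0 -5 0;0 -0 -15 0;0 0 -30 0;0 0 -45 0;0 0 -60 0;0 0 -70 0;0 0 -74 0;0 0 -74 0' && python3 go.py .487 -.263 .038 3.5
```

```text
[0.487, -0.263, 0.058, 3.5] shift [  1.   0. -75.] turn 0.4
time: 13.7
ee_pos: [0.4876, -0.2629, 0.0582]
tcp_rot: [-27.2, 90.0, -23.3]
wrist_force: [0.1, 0.0, -2.5]
opening: 0.0531
now [ 0.4876 -0.2629  0.0582] yaw 3.9 t 13.7 open 0.0531
[0.487, -0.263, 0.038, 3.5] shift [20. -0. -1.] turn 0.4
```

Lower, release, rise, then look at new green.

```bash
python3 -m jog '3 0 0 0;8 0 0 0;13 0 0 0;17 0 0 0;19 0 0 0;20 0 0 0;20 0 0 0;20 0 0 0' && python3 -m jog '0 0 0 0;0 0 0 0;0 0 0 0;-5 0 0 0;-25 0 0 0;-55 0 0 0;-85 0 0 0;-105 0 0 0' 1 && python3 go.py .5495 -.0525 .145 8
```

```text
time: 14.7
ee_pos: [0.4878, -0.2628, 0.0392]
tcp_rot: [-16.7, 89.9, -12.8]
wrist_force: [-3.7, 1.1, 6.3]
opening: 0.053
time: 15.7
ee_pos: [0.488, -0.263, 0.145]
tcp_rot: [-33.4, 89.9, -29.5]
wrist_force: [-0.2, -1.0, 0.7]
opening: 0.0853
now [ 0.488 -0.263  0.145] yaw 3.9 t 15.7 open 0.0853
[0.5495, -0.0525, 0.145, 8.0] shift [ -0. 206.  76.] turn -4.1
```

```bash
python3 -m jog '0 15 6 0;0 45 17 -1;0 85 32 -2;0 130 48 -3;0 170 63 -4;0 195 72 -4;0 205 76 -4;0 206 76 -4' && python3 - <<'E'
from h import *
w=camera("wrist");h=cv2.cvtColor(w["color"],cv2.COLOR_RGB2HSV)
cv2.imwrite("pics/w4.png",w["color"][...,::-1])
m=cv2.inRange(h,(55,150,80),(75,255,255))
cs=cv2.findContours(m,0,2)[0]
for c in cs:
    if cv2.contourArea(c)>200:e=cv2.fitEllipse(c);print(e,onz(w,e[0],.082,True)) 
E
python3 go.py .5495 -.0525 .038 8
```

```text
time: 16.7
ee_pos: [0.5492, -0.0515, 0.1424]
tcp_rot: [172.3, 89.9, -179.7]
wrist_force: [-0.5, -0.5, -0.6]
opening: 0.0853
((249.1426544189453, 197.39808654785156), (59.28243637084961, 61.67816925048828), 93.70843505859375) [[ 0.55047887 -0.05542335  0.082     ]]
((43.27880096435547, 103.32173156738281), (38.56202697753906, 51.359989166259766), 10.432483673095703) [[ 0.48507219 -0.26110976  0.082     ]]
((80.97393035888672, 58.74068832397461), (16.176334381103516, 60.65658950805664), 81.48580932617188) [[ 0.44405252 -0.219499    0.082     ]]
now [ 0.5491 -0.0521  0.1427] yaw 7.9 t 16.75 open 0.0854
[0.5495, -0.0525, 0.038, 8.0] shift [105.  -0.   0.] turn -0.1
```

View pics/w4.png

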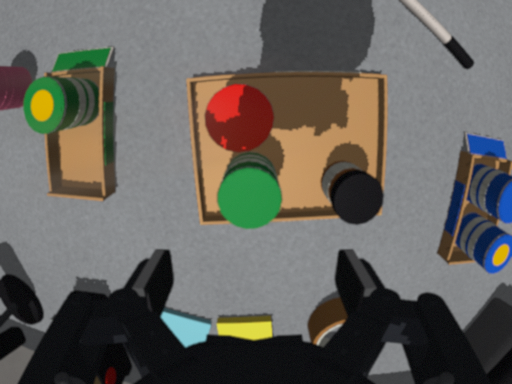

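New green's lid is centred at (249,197). The red tin stands in the delivery tray at (240,117), old green is in the green tray's front place at (42,105), and the jar is untouched.

```bash
python3 -m jog '10 -2 1 0; 30 -3 1 0; 55 -3 1 0; 75 -3 1 0; 92 -3 1 0; 100 -3 1 0; 105 -3 1 0; 105 -3 1 0' && python3 -m jog '0 0 0 0;0 0 0 0;0 0 0 0;0 0 0 0;-5 0 0 0;-30 0 0 0;-65 0 0 0;-100 0 0 0' 0 40 && python3 go.py .560 -.2587 .140 3.5
```

```text
time: 17.75
ee_pos: [0.5509, -0.055, 0.0382]
tcp_rot: [-19.2, 90.0, -11.3]
wrist_force: [1.1, -0.1, 0.5]
opening: 0.0855
time: 18.75
ee_pos: [0.5505, -0.0549, 0.139]
tcp_rot: [169.7, 90.0, 177.6]
wrist_force: [1.3, -0.2, -1.1]
opening: 0.0533
now [ 0.5505 -0.0549  0.139 ] yaw 7.9 t 18.75 open 0.0533
[0.56, -0.2587, 0.14, 3.5] shift [  -1. -203.  -19.] turn 4.4
```

```bash
python3 -m jog '0 -15 -1 0;0 -45 -4 1;0 -85 -8 2;0 -130 -12 3;0 -170 -16 4;0 -193 -18 4;0 -202 -19 4;0 -203 -19 4' && python3 go.py .560 -.2587 .0385 3.5
```

```text
time: 19.75
ee_pos: [0.5598, -0.2584, 0.1377]
tcp_rot: [135.5, 90.0, 139.4]
wrist_force: [-0.7, 0.7, -0.6]
opening: 0.0534
now [ 0.5598 -0.2584  0.1377] yaw 3.9 t 19.75 open 0.0534
[0.56, -0.2587, 0.0385, 3.5] shift [99. -0.  0.] turn 0.4
```

```bash
python3 -m jog '10 0 0 0;30 0 0 0;55 0 0 0;75 0 0 0;90 0 0 0;96 0 0 0;99 0 0 0;100 0 0 0' && python3 -m jog '0 0 0 0;0 0 0 0;0 0 0 0;-5 0 0 0;-25 0 0 0;-55 0 0 0;-85 0 0 0;-105 0 0 0' 1 && python3 - <<'E'
from h import *
w=camera("wrist");cv2.imwrite("pics/w5.png",w["color"][...,::-1])
E
python3 go.py .52 0 .165 8 .513 .245 .15 8.5
```

```text
time: 20.75
ee_pos: [0.5604, -0.2586, 0.0392]
tcp_rot: [-10.4, 89.9, -6.5]
wrist_force: [-1.4, 1.4, 6.8]
opening: 0.0531
time: 21.75
ee_pos: [0.5603, -0.2588, 0.1452]
tcp_rot: [-29.6, 89.9, -25.7]
wrist_force: [-0.0, -0.2, 0.2]
opening: 0.0853
now [ 0.5609 -0.2591  0.1476] yaw 3.9 t 21.8 open 0.0853
[0.52, 0.0, 0.165, 8.0] shift [-18. 261. -23.] turn -4.1
[0.513, 0.245, 0.15, 8.5] shift [ -4. 506. -13.] turn -4.6
```

View pics/w5.png

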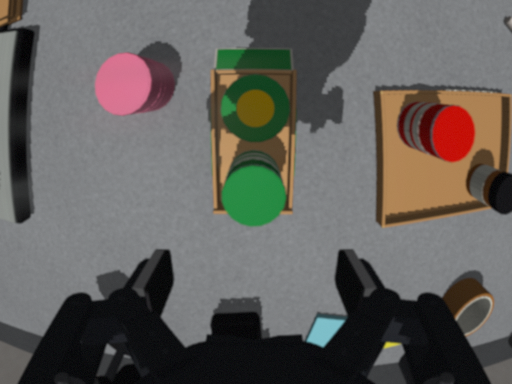

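The green tray is done: old green at the front (255,106) and new green at the rear (254,194), both upright and centred. Now the blue tray.

```bash
python3 -m jog '-10 20 -2 0;-15 60 -6 -1;-15 110 -10 -2;-15 165 -12 -3;-15 220 -14 -4;-15 275 -14 -4;-15 325 -14 -4;-15 350 -14 -4' && python3 go.py .513 .245 .15 8.5
```

```text
time: 22.8
ee_pos: [0.5207, 0.0926, 0.1576]
tcp_rot: [157.1, 89.9, 165.2]
wrist_force: [0.2, -0.1, -0.6]
opening: 0.0852
now [0.5207 0.0926 0.1576] yaw 8.1 t 22.8 open 0.0852
[0.513, 0.245, 0.15, 8.5] shift [  8. 152.  14.] turn -0.4
```

```bash
python3 -m jog '0 10 1 0;0 35 4 0;0 65 7 0;0 100 10 0;0 130 13 0;0 148 14 0;0 152 14 0;0 152 14 0' && python3 - <<'E'
from h import *
np.set_printoptions(precision=4,suppress=True)
w=camera("wrist");h=cv2.cvtColor(w["color"],cv2.COLOR_RGB2HSV)
cv2.imwrite("pics/w6.png",w["color"][...,::-1])
m=cv2.inRange(h,(105,150,60),(125,255,255))
for c in cv2.findContours(m,0,2)[0]:
    if cv2.contourArea(c)>200:e=cv2.fitEllipse(c);print(e,onz(w,e[0],.082,True)) 
E
python3 go.py .513 .245 .038 8.5
```

```text
time: 23.8
ee_pos: [0.515, 0.2415, 0.158]
tcp_rot: [-113.8, 90.0, -105.9]
wrist_force: [-0.8, -0.3, 0.7]
opening: 0.0854
((265.12548828125, 252.11888122558594), (53.328285217285156, 57.79148864746094), 1.8547413349151611) [[0.5754 0.2609 0.082 ]]
((262.4436950683594, 188.18153381347656), (58.213226318359375, 63.37065887451172), 176.96136474609375) [[0.5114 0.2487 0.082 ]]
((273.32366943359375, 125.91221618652344), (20.411592483520508, 117.86007690429688), 91.99375915527344) [[0.4552 0.2499 0.082 ]]
((388.0445861816406, 112.73334503173828), (7.807504653930664, 77.58382415771484), 178.93980407714844) [[0.4247 0.3513 0.082 ]]
((412.9640197753906, 45.542076110839844), (16.746673583984375, 61.405513763427734), 97.25377655029297) [[0.3555 0.3669 0.082 ]]
now [0.5151 0.2413 0.1581] yaw 7.9 t 23.85 open 0.0855
[0.513, 0.245, 0.038, 8.5] shift [120.   4.  -2.] turn -0.6
```

View pics/w6.png

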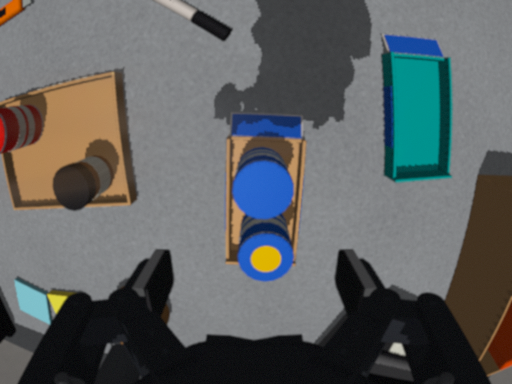

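```bash
python3 - <<'E'
from h import *
np.set_printoptions(precision=4,suppress=True)
w=camera("wrist");f=lambda l,z:onz(w,l,z,True)[:,:2]
print("L",f([(227.5,138),(227,262)],.028),"R",f([(305.5,138),(297,262)],.028),"F",f([(229,138),(305,138)],.02),"ob",f([(266,259)],.082))
E
python3 go.py .5115 .248 .038 8.5
python3 -m jog '10 4 -1 0; 30 7 -3 -1; 55 7 -3 -1; 80 7 -3 -1; 100 7 -3 -1; 115 7 -3 -1; 120 7 -3 -1; 120 7 -3 -1' && python3 -m jog '0 0 0 0;0 0 0 0;0 0 0 0;0 0 0 0;-5 0 0 0;-30 0 0 0;-65 0 0 0;-100 0 0 0' 0 40 && python3 go.py .4653 .0288 .140 10
```

```text
L [[0.4785 0.2085]
 [0.6253 0.2238]] R [[0.4669 0.2893]
 [0.6142 0.3077]] F [[0.4794 0.2096]
 [0.4678 0.2903]] ob [[0.5832 0.2627]]
now [0.5152 0.2412 0.1582] yaw 7.9 t 23.9 open 0.0854
[0.5115, 0.248, 0.038, 8.5] shift [120.   7.  -3.] turn -0.6
time: 24.9
ee_pos: [0.5111, 0.2486, 0.0382]
tcp_rot: [-0.1, 90.0, 8.8]
wrist_force: [0.6, -0.1, 0.6]
opening: 0.0853
time: 25.9
ee_pos: [0.5108, 0.2485, 0.1391]
tcp_rot: [-164.4, 90.0, -155.5]
wrist_force: [0.4, 0.2, -1.1]
opening: 0.0529
now [0.5108 0.2485 0.1391] yaw 8.9 t 25.9 open 0.0529
[0.4653, 0.0288, 0.14, 10.0] shift [  -1. -210.  -79.] turn -1.1
```

```bash
python3 -m jog '0 -15 -5 0;0 -45 -17 0;0 -90 -33 0;0 -135 -50 -1;0 -175 -66 -1;0 -200 -75 -1;0 -209 -79 -1;0 -210 -79 -1' && python3 -m jog '10 0 0 0;30 0 0 0;55 0 0 0;75 0 0 0;90 0 0 0;97 0 0 0;100 0 0 0;100 0 0 0' && python3 go.py .4653 .0288 .0385 10
```

```text
time: 26.9
ee_pos: [0.4653, 0.0286, 0.1376]
tcp_rot: [157.4, 90.0, 167.3]
wrist_force: [1.0, 0.2, -2.2]
opening: 0.053
time: 27.9
ee_pos: [0.4663, 0.0295, 0.0396]
tcp_rot: [13.7, 89.9, 23.7]
wrist_force: [-2.8, 0.8, 5.9]
opening: 0.0531
now [0.4663 0.0295 0.0396] yaw 9.9 t 27.9 open 0.0531
[0.4653, 0.0288, 0.0385, 10.0] shift [ 1. -0. -1.] turn -0.1
```

```bash
python3 -m jog '0 0 0 0;0 0 0 0;0 0 0 0;-5 0 0 0;-25 0 0 0;-55 0 0 0;-85 0 0 0;-105 0 0 0' 1 && python3 go.py .5832 .2627 .145 8
```

```text
time: 28.9
ee_pos: [0.466, 0.0289, 0.1449]
tcp_rot: [-7.8, 89.9, 2.1]
wrist_force: [-0.9, -0.0, -0.1]
opening: 0.0851
now [0.466  0.0289 0.1449] yaw 9.9 t 28.9 open 0.0851
[0.5832, 0.2627, 0.145, 8.0] shift [  0. 210. 156.] turn 1.9
```

```bash
python3 -m jog '0 15 10 0;0 45 33 0;0 85 63 1;0 125 93 1;0 165 123 2;0 195 145 2;0 208 155 2;0 210 156 2' && python3 - <<'E'
from h import *
w=camera("wrist");h=cv2.cvtColor(w["color"],cv2.COLOR_RGB2HSV)
y=cv2.inRange(h,(20,150,120),(32,255,255));n,_,st,c=cv2.connectedComponentsWithStats(y)
for i in range(1,n):
    if st[i,4]>40:print("yel",st[i],c[i],onz(w,c[i],.082,True)[0,:2])
E
python3 go.py .5832 .2627 .038 8
```

```text
time: 29.9
ee_pos: [0.5828, 0.2643, 0.1411]
tcp_rot: [-167.2, 89.9, -159.2]
wrist_force: [-0.1, -0.2, -0.1]
opening: 0.0858
yel [235 181  34  32 850] [251.69647059 196.33411765] [0.58228463 0.26232023]
yel [  23  261   46   43 1288] [ 46.52096273 281.41459627] [0.7220814  0.03509481]
now [0.5827 0.2637 0.1415] yaw 8.0 t 29.95 open 0.0852
[0.5832, 0.2627, 0.038, 8.0] shift [104.  -1.   1.] turn -0.0
```

```bash
python3 -m jog '10 -1 0 0; 30 -1 0 0; 55 -1 0 0; 75 -1 0 0; 92 -1 0 0; 100 -1 0 0; 104 -1 0 0; 104 -1 0 0' && python3 -m jog '0 0 0 0;0 0 0 0;0 0 0 0;0 0 0 0;-3 0 0 0;-10 0 0 0;-18 0 0 0;-20 0 0 0' 0 40 && python3 go.py .511 .2538 .058 7
```

```text
time: 30.95
ee_pos: [0.5834, 0.2617, 0.0394]
tcp_rot: [18.7, 90.0, 26.6]
wrist_force: [0.3, -0.2, 0.1]
opening: 0.0856
time: 31.95
ee_pos: [0.5836, 0.2618, 0.06]
tcp_rot: [17.7, 89.9, 25.6]
wrist_force: [-0.5, 0.4, -1.4]
opening: 0.0533
now [0.5836 0.2618 0.06  ] yaw 7.9 t 31.95 open 0.0533
[0.511, 0.2538, 0.058, 7.0] shift [  2.   2. -73.] turn 0.9
```

```bash
python3 -m jog '0 0 -5 0;0 1 -15 0;0 1 -30 0;0 2 -45 1;0 2 -60 1;0 2 -70 1;0 2 -73 1;0 2 -73 1' && python3 -m jog '3 0 0 0;8 0 0 0;13 0 0 0;17 0 0 0;19 0 0 0;20 0 0 0;20 0 0 0;20 0 0 0' && python3 go.py .511 .2538 .039 7
```

```text
time: 32.95
ee_pos: [0.5107, 0.2536, 0.0592]
tcp_rot: [15.6, 90.0, 22.5]
wrist_force: [0.3, 0.3, -2.4]
opening: 0.0528
time: 33.95
ee_pos: [0.5111, 0.2537, 0.0402]
tcp_rot: [13.3, 89.9, 20.3]
wrist_force: [-1.2, -0.9, 5.4]
opening: 0.0533
now [0.5111 0.2537 0.0402] yaw 6.9 t 33.95 open 0.0533
[0.511, 0.2538, 0.039, 7.0] shift [ 1.  0. -0.] turn -0.1
```

```bash
python3 -m jog '0 0 0 0;0 0 0 0;0 0 0 0;-5 0 0 0;-25 0 0 0;-55 0 0 0;-85 0 0 0;-105 0 0 0' 1 && python3 go.py .4663 .0295 .145 10
```

```text
time: 34.95
ee_pos: [0.511, 0.2537, 0.1461]
tcp_rot: [18.6, 89.9, 25.5]
wrist_force: [0.3, -0.4, 1.3]
opening: 0.0857
now [0.511  0.2537 0.1461] yaw 6.9 t 34.95 open 0.0857
[0.4663, 0.0295, 0.145, 10.0] shift [   1. -217.  -71.] turn -3.1
```

```bash
python3 -m jog '0 -15 -5 0;0 -45 -15 -1;0 -90 -30 -1;0 -135 -45 -2;0 -180 -60 -3;0 -206 -68 -3;0 -216 -71 -3;0 -217 -71 -3' && python3 - <<'E'
from h import *
w=camera("wrist");h=cv2.cvtColor(w["color"],cv2.COLOR_RGB2HSV)
cv2.imwrite("pics/w7.png",w["color"][...,::-1])
m=cv2.inRange(h,(105,150,60),(125,255,255))
for c in cv2.findContours(m,0,2)[0]:
    if cv2.contourArea(c)>200:e=cv2.fitEllipse(c);print(e,onz(w,e[0],.082,True)) 
E
python3 go.py .4663 .0295 .038 10
```

```text
time: 35.95
ee_pos: [0.4659, 0.0292, 0.1436]
tcp_rot: [163.6, 90.0, 173.5]
wrist_force: [1.0, 0.8, 1.0]
opening: 0.0854
((444.5496520996094, 263.9923400878906), (29.705480575561523, 47.45067596435547), 39.30336380004883) [[0.50850908 0.25192009 0.082     ]]
((384.8927917480469, 257.9619445800781), (7.462640285491943, 51.25656509399414), 14.973705291748047) [[0.50800839 0.16942469 0.082     ]]
((430.2992248535156, 250.73048400878906), (20.487234115600586, 42.27339172363281), 37.52632141113281) [[0.49426807 0.22286395 0.082     ]]
((426.743896484375, 202.83132934570312), (19.6346492767334, 66.83126068115234), 94.55162048339844) [[0.44429601 0.19553298 0.082     ]]
((501.9873962402344, 192.96470642089844), (10.180798530578613, 57.447113037109375), 9.842750549316406) [[0.41524612 0.30243671 0.082     ]]
((254.3850555419922, 195.19900512695312), (60.787139892578125, 65.84441375732422), 177.47732543945312) [[0.46509965 0.02942028 0.082     ]]
now [0.4662 0.0296 0.1437] yaw 9.9 t 36.0 open 0.0849
[0.4663, 0.0295, 0.038, 10.0] shift [106.  -0.   0.] turn -0.1
```

```bash
python3 -m jog '10 0 0 0; 30 0 0 0; 55 0 0 0; 75 0 0 0; 92 0 0 0; 100 0 0 0; 105 0 0 0; 105 0 0 0' && python3 -m jog '0 0 0 0;0 0 0 0;0 0 0 0;0 0 0 0;-5 0 0 0;-30 0 0 0;-65 0 0 0;-105 0 0 0' 0 40 && python3 go.py .583 .2625 .145 7
```

```text
time: 37.0
ee_pos: [0.4664, 0.0297, 0.0392]
tcp_rot: [-9.9, 90.0, 0.0]
wrist_force: [0.3, -0.3, -0.3]
opening: 0.0856
time: 38.0
ee_pos: [0.4658, 0.0295, 0.1448]
tcp_rot: [176.2, 89.9, -173.9]
wrist_force: [0.4, 0.2, -1.4]
opening: 0.0531
now [0.4658 0.0295 0.1448] yaw 9.9 t 38.0 open 0.0531
[0.583, 0.2625, 0.145, 7.0] shift [ -0. 209. 155.] turn 2.9
```

```bash
python3 -m jog '0 15 10 0;0 45 33 0;0 85 63 1;0 125 93 2;0 165 123 3;0 195 145 3;0 208 154 3;0 209 155 3' && python3 go.py .583 .2625 .0395 7
```

```text
time: 39.0
ee_pos: [0.5826, 0.2627, 0.1427]
tcp_rot: [-160.9, 89.9, -153.9]
wrist_force: [0.7, -0.3, -2.2]
opening: 0.0532
now [0.5826 0.2627 0.1427] yaw 7.0 t 39.0 open 0.0532
[0.583, 0.2625, 0.0395, 7.0] shift [103.  -0.   1.] turn -0.0
```

```bash
python3 -m jog '10 0 0 0;30 0 0 0;55 0 0 0;75 0 0 0;92 0 0 0;100 0 0 0;103 0 0 0;104 0 0 0' && python3 -m jog '0 0 0 0;0 0 0 0;0 0 0 0;-5 0 0 0;-25 0 0 0;-55 0 0 0;-85 0 0 0;-120 0 0 0' 1 && python3 -m jog '-10 -5 -10 0;-30 -20 -25 0;-60 -50 -40 0;-90 -85 -60 0;-120 -125 -80 0;-140 -160 -95 0;-150 -180 -100 0;-150 -180 -100 0' && python3 - <<'E'
from h import *
np.set_printoptions(precision=4,suppress=True)
w=camera("wrist");cv2.imwrite("pics/w8.png",cv2.resize(w["color"][...,::-1],None,fx=1.56,fy=1.56))
h=cv2.cvtColor(w["color"],cv2.COLOR_RGB2HSV)
y=cv2.inRange(h,(20,150,120),(32,255,255));n,_,st,c=cv2.connectedComponentsWithStats(y)
for i in range(1,n):
    if 20<st[i,4]<600:print("yel",st[i,4],c[i],onz(w,c[i],.082,True)[0,:2])
E
```

```text
time: 40.0
ee_pos: [0.5833, 0.2622, 0.0406]
tcp_rot: [17.2, 90.0, 24.1]
wrist_force: [-1.0, 0.6, -2.0]
opening: 0.0529
time: 41.0
ee_pos: [0.5828, 0.2621, 0.1612]
tcp_rot: [-164.0, 90.0, -157.1]
wrist_force: [0.6, -0.5, -0.4]
opening: 0.0854
time: 42.0
ee_pos: [0.505, 0.0703, 0.3107]
tcp_rot: [-1.9, 89.9, 4.9]
wrist_force: [1.2, 0.6, -0.6]
opening: 0.0855
yel 207 [ 49.7826 128.8502] [ 0.4866 -0.2627]
yel 223 [375.6861 177.0717] [0.5097 0.2548]
```

View pics/w8.png

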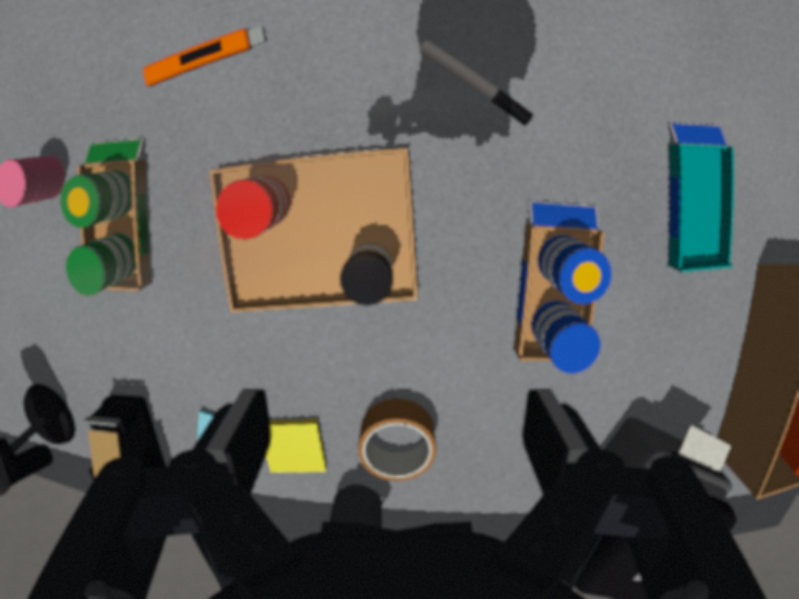

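The final view shows both trays in the right order, with old blue (587,276) ahead of new blue (572,345) and old green (78,202) ahead of new green (92,268). The red tin (245,208) is in the delivery tray, and the jar and tape haven't moved.

```bash
python3 -c "
from workcell import bot
print(bot.job_done())"
```

```text
the job is handed in; nothing more can be done
None
```

The stock is rotated and I handed the job in at about 42 s of the 141 s allowed; the hand-in gives no verdict.

- **Moves:** the red tin went to the delivery tray. Old green moved to the front of its tray and new green from the delivery tray to the rear. New blue was parked in the delivery tray while old blue moved to the front, then went in behind it.
- **Positions:** the last picture puts both old tins about 35 mm ahead of their tray middles. From the release poses, both new tins stand about 37 mm behind. All four should be within about 5 mm of the centre line; the limit is 15 mm.
- **Other checks:** the red tin is in the delivery tray, all tins are upright, the jar and tape look unmoved, and the gripper is clear at about 0.31 m. I judged these by eye in that picture and did not re-measure the jar and tape.
- **Disagreements:** my first hand-picked pixels put the same tins up to 3–4 cm apart between the scene and side views. Re-picking cut that to about 1 cm, and close-up wrist views settled the rest. The blue tray's yaw read 6 to 8 degrees depending on which edge I used, so I took 7. No check failed.

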